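# Shake glass nuggets over the embossed panel

### The job

Lift the yellow shaker out of its sloping wooden rest and shake its eight glass nuggets out evenly over the embossed brass panel, a few at a time, so that all eight stay on the panel with at least two in each of its three fields. Do not touch the nuggets with the gripper. Then lay the empty shaker back in its rest as it was, mouth end up, and leave the pot and the steel weight beside it where they are.

Things in the scene. Friction and masses are not known exactly. Their poses are not given: they have to be found in the camera images.
- shaker: Yellow square tube, 175 mm long, 31 x 31 mm outside, 23 x 23 inside, 160 g, with a black closed end, an open mouth, a dark grip band round its middle (grasp here, across the 31 mm width) and a 9 mm slot along its top that shows the nuggets. Origin at the tube's middle; x along it to the mouth, z to the slotted side. Starts in the rest, mouth 25 degrees above level.
- shaker_mouth (a point): Centre of the shaker's open, steel-edged mouth, 87.5 mm along x from its origin. The nuggets lie in single file against the closed end; they slide when the tube slopes mouth-down by about 11 to 17 degrees, or less when it is shaken along its length, and stop when it is levelled or raised.
- rest: Fixed wooden rest, base 190 x 70 mm. Two open saddles, 42 mm between their 18 mm high cheeks, lie 62 mm to either side of the shaker's middle along the slope; a back stop holds the low end; the middle 100 mm is free for fingers. Origin on the table under the seat; x level towards the high (mouth) end, z up.
- rest_seat (a point): Where the shaker's origin lies when it is in the rest: 63 mm above the rest's origin. Axes as the rest's (level); the shaker in place slopes 25 degrees up towards +x.
- panel: Fixed embossed brass panel, 174 mm (its x) by 306 mm (its y), with a rim 12 mm wide and 18 mm high, split into three fields side by side along y by two ridges 6 mm wide and 15 mm high. Each field is 150 mm (x) by 90 mm (y), its floor 5 mm above the table. Origin on the table under its centre, z up.
- field_left (a point): Floor centre of the field at the panel's +y end.
- field_middle (a point): Floor centre of the middle field.
- field_right (a point): Floor centre of the field at the panel's -y end.
- nugget0: Glass nugget, 16 x 16 x 14 mm, blue, 10 g. Origin at its centre. Starts in the shaker, number 1 from the closed end.
- nugget1: Glass nugget, 16 x 16 x 14 mm, red, 10 g. Origin at its centre. Starts in the shaker, number 2 from the closed end.
- nugget2: Glass nugget, 16 x 16 x 14 mm, green, 10 g. Origin at its centre. Starts in the shaker, number 3 from the closed end.
- nugget3: Glass nugget, 16 x 16 x 14 mm, white, 10 g. Origin at its centre. Starts in the shaker, number 4 from the closed end.
- nugget4: Glass nugget, 16 x 16 x 14 mm, blue, 10 g. Origin at its centre. Starts in the shaker, number 5 from the closed end.
- nugget5: Glass nugget, 16 x 16 x 14 mm, red, 10 g. Origin at its centre. Starts in the shaker, number 6 from the closed end.
- nugget6: Glass nugget, 16 x 16 x 14 mm, green, 10 g. Origin at its centre. Starts in the shaker, number 7 from the closed end.
- nugget7: Glass nugget, 16 x 16 x 14 mm, white, 10 g. Origin at its centre. Starts in the shaker, number 8 from the closed end.
- paint_pot: Bystander, to be left alone: yellow pot, 54 mm across, 62 mm high, standing beside the rest. Origin under its centre.
- punch_weight: Bystander, to be left alone: steel hand weight with a narrow neck, 44 mm across, 48 mm high, standing on the other side of the rest. Origin under its centre.
Things that resemble listed ones, but are neither listed nor needed, are in the scene too. Of the things like the shaker, leave any that is turquoise; of the rest the smaller one is meant.

How it is judged:
On the way, in this order (a step that is already met when the one before it is completed fails the run):
1. the shaker is lifted clear of its rest (distance between shaker and rest_seat above 0.06 m), for 0.2 s.
2. all eight nuggets lie on the panel, at least two in each field, with the shaker still out of its rest (not (x of any of nugget0, nugget1, nugget2, nugget3, nugget4, nugget5, nugget6, nugget7 in the frame of panel below -0.075 m) and not (x of any of nugget0, nugget1, nugget2, nugget3, nugget4, nugget5, nugget6, nugget7 in the frame of panel above 0.075 m) and not (y of any of nugget0, nugget1, nugget2, nugget3, nugget4, nugget5, nugget6, nugget7 in the frame of panel below -0.141 m) and not (y of any of nugget0, nugget1, nugget2, nugget3, nugget4, nugget5, nugget6, nugget7 in the frame of panel above 0.141 m) and not (z of any of nugget0, nugget1, nugget2, nugget3, nugget4, nugget5, nugget6, nugget7 in the frame of panel above 0.045 m) and ((y of any of nugget0, nugget2, nugget4, nugget6 in the frame of field_left above -0.045 m and y of any of nugget1, nugget3, nugget5, nugget7 in the frame of field_left above -0.045 m) or (y of any of nugget0, nugget1, nugget4, nugget5 in the frame of field_left above -0.045 m and y of any of nugget2, nugget3, nugget6, nugget7 in the frame of field_left above -0.045 m) or (y of any of nugget0, nugget1, nugget2, nugget3 in the frame of field_left above -0.045 m and y of any of nugget4, nugget5, nugget6, nugget7 in the frame of field_left above -0.045 m)) and (((y of nugget0 in the frame of field_middle between -0.045 and 0.045 m or y of nugget2 in the frame of field_middle between -0.045 and 0.045 m or y of nugget4 in the frame of field_middle between -0.045 and 0.045 m or y of nugget6 in the frame of field_middle between -0.045 and 0.045 m) and (y of nugget1 in the frame of field_middle between -0.045 and 0.045 m or y of nugget3 in the frame of field_middle between -0.045 and 0.045 m or y of nugget5 in the frame of field_middle between -0.045 and 0.045 m or y of nugget7 in the frame of field_middle between -0.045 and 0.045 m)) or ((y of nugget0 in the frame of field_middle between -0.045 and 0.045 m or y of nugget1 in the frame of field_middle between -0.045 and 0.045 m or y of nugget4 in the frame of field_middle between -0.045 and 0.045 m or y of nugget5 in the frame of field_middle between -0.045 and 0.045 m) and (y of nugget2 in the frame of field_middle between -0.045 and 0.045 m or y of nugget3 in the frame of field_middle between -0.045 and 0.045 m or y of nugget6 in the frame of field_middle between -0.045 and 0.045 m or y of nugget7 in the frame of field_middle between -0.045 and 0.045 m)) or ((y of nugget0 in the frame of field_middle between -0.045 and 0.045 m or y of nugget1 in the frame of field_middle between -0.045 and 0.045 m or y of nugget2 in the frame of field_middle between -0.045 and 0.045 m or y of nugget3 in the frame of field_middle between -0.045 and 0.045 m) and (y of nugget4 in the frame of field_middle between -0.045 and 0.045 m or y of nugget5 in the frame of field_middle between -0.045 and 0.045 m or y of nugget6 in the frame of field_middle between -0.045 and 0.045 m or y of nugget7 in the frame of field_middle between -0.045 and 0.045 m))) and ((y of any of nugget0, nugget2, nugget4, nugget6 in the frame of field_right below 0.045 m and y of any of nugget1, nugget3, nugget5, nugget7 in the frame of field_right below 0.045 m) or (y of any of nugget0, nugget1, nugget4, nugget5 in the frame of field_right below 0.045 m and y of any of nugget2, nugget3, nugget6, nugget7 in the frame of field_right below 0.045 m) or (y of any of nugget0, nugget1, nugget2, nugget3 in the frame of field_right below 0.045 m and y of any of nugget4, nugget5, nugget6, nugget7 in the frame of field_right below 0.045 m)) and distance between shaker and rest_seat above 0.03 m), for 0.2 s.
At the end, for the whole second after the job is handed in: All eight nuggets lie still on the panel inside its rim, centres below 45 mm, at least two centres between the edges of each of the three fields; the shaker lies still in its rest, its middle within 15 mm of the seat, mouth end up, slope within 7 degrees of its start (not (x of any of nugget0, nugget1, nugget2, nugget3, nugget4, nugget5, nugget6, nugget7 in the frame of panel below -0.075 m) and not (x of any of nugget0, nugget1, nugget2, nugget3, nugget4, nugget5, nugget6, nugget7 in the frame of panel above 0.075 m) and not (y of any of nugget0, nugget1, nugget2, nugget3, nugget4, nugget5, nugget6, nugget7 in the frame of panel below -0.141 m) and not (y of any of nugget0, nugget1, nugget2, nugget3, nugget4, nugget5, nugget6, nugget7 in the frame of panel above 0.141 m) and not (z of any of nugget0, nugget1, nugget2, nugget3, nugget4, nugget5, nugget6, nugget7 in the frame of panel above 0.045 m) and ((y of any of nugget0, nugget2, nugget4, nugget6 in the frame of field_left above -0.045 m and y of any of nugget1, nugget3, nugget5, nugget7 in the frame of field_left above -0.045 m) or (y of any of nugget0, nugget1, nugget4, nugget5 in the frame of field_left above -0.045 m and y of any of nugget2, nugget3, nugget6, nugget7 in the frame of field_left above -0.045 m) or (y of any of nugget0, nugget1, nugget2, nugget3 in the frame of field_left above -0.045 m and y of any of nugget4, nugget5, nugget6, nugget7 in the frame of field_left above -0.045 m)) and (((y of nugget0 in the frame of field_middle between -0.045 and 0.045 m or y of nugget2 in the frame of field_middle between -0.045 and 0.045 m or y of nugget4 in the frame of field_middle between -0.045 and 0.045 m or y of nugget6 in the frame of field_middle between -0.045 and 0.045 m) and (y of nugget1 in the frame of field_middle between -0.045 and 0.045 m or y of nugget3 in the frame of field_middle between -0.045 and 0.045 m or y of nugget5 in the frame of field_middle between -0.045 and 0.045 m or y of nugget7 in the frame of field_middle between -0.045 and 0.045 m)) or ((y of nugget0 in the frame of field_middle between -0.045 and 0.045 m or y of nugget1 in the frame of field_middle between -0.045 and 0.045 m or y of nugget4 in the frame of field_middle between -0.045 and 0.045 m or y of nugget5 in the frame of field_middle between -0.045 and 0.045 m) and (y of nugget2 in the frame of field_middle between -0.045 and 0.045 m or y of nugget3 in the frame of field_middle between -0.045 and 0.045 m or y of nugget6 in the frame of field_middle between -0.045 and 0.045 m or y of nugget7 in the frame of field_middle between -0.045 and 0.045 m)) or ((y of nugget0 in the frame of field_middle between -0.045 and 0.045 m or y of nugget1 in the frame of field_middle between -0.045 and 0.045 m or y of nugget2 in the frame of field_middle between -0.045 and 0.045 m or y of nugget3 in the frame of field_middle between -0.045 and 0.045 m) and (y of nugget4 in the frame of field_middle between -0.045 and 0.045 m or y of nugget5 in the frame of field_middle between -0.045 and 0.045 m or y of nugget6 in the frame of field_middle between -0.045 and 0.045 m or y of nugget7 in the frame of field_middle between -0.045 and 0.045 m))) and ((y of any of nugget0, nugget2, nugget4, nugget6 in the frame of field_right below 0.045 m and y of any of nugget1, nugget3, nugget5, nugget7 in the frame of field_right below 0.045 m) or (y of any of nugget0, nugget1, nugget4, nugget5 in the frame of field_right below 0.045 m and y of any of nugget2, nugget3, nugget6, nugget7 in the frame of field_right below 0.045 m) or (y of any of nugget0, nugget1, nugget2, nugget3 in the frame of field_right below 0.045 m and y of any of nugget4, nugget5, nugget6, nugget7 in the frame of field_right below 0.045 m)) and distance between shaker and rest_seat below 0.015 m and angle between the x axis of shaker and the z axis of rest, either way round between 1.01 and 1.25 rad and z of shaker_mouth in the frame of rest_seat above 0.02 m and x of shaker_mouth in the frame of rest_seat above 0.06 m and linear speed of shaker below 0.03 m/s and linear speed of each of nugget0, nugget1, nugget2, nugget3, nugget4, nugget5, nugget6, nugget7 below 0.05 m/s); the robot touches nothing.
It fails at once if the gripper's fingers touch a nugget (over 0.5 N) (contact force between the fingers and nugget0 above 0.5 N or contact force between the fingers and nugget1 above 0.5 N or contact force between the fingers and nugget2 above 0.5 N or contact force between the fingers and nugget3 above 0.5 N or contact force between the fingers and nugget4 above 0.5 N or contact force between the fingers and nugget5 above 0.5 N or contact force between the fingers and nugget6 above 0.5 N or contact force between the fingers and nugget7 above 0.5 N).
It fails at once if the pot or the weight beside the rest is moved by more than 40 mm (distance of any of paint_pot, punch_weight from where it was at the start of the episode above 0.04 m).
It also fails if it takes over 72 s, if anything falls off the work surface, if the arm or the gripper's body presses on something with over 40 N, if the wrist force passes 120 N, or if a joint passes its speed limit or range.

### The arm

A 7-joint arm with a two-finger parallel gripper is mounted at the origin on the work surface. World frame = base frame: x ahead of the robot, y to its left, z up, the work surface at z = 0. Lengths are in m, angles in rad, forces in N, time in s.
With the tool pointing down it reaches from about 0.4 to 0.875 m from the base axis. Payload 19.3 kg.
Tool frame: the origin (TCP) lies on the centre line of the jaws, within the pads' length; the fingertips stand 17 mm ahead of it and the grasp point (between the pads) lies 2 mm behind it (ctrl.tcp_to_tips is the z of the fingertips in the tool frame, in m); z points along the fingers, y is the line along which they close (so a half turn about z gives the same grasp; the last joint's range is limited). The gripper opens to 85 mm and grips with 20 to 120 N. Pads are 22 mm wide; open, the fingers measure 114 mm over their backs; the gripper's body (76 mm by 85 mm) begins 54 mm behind the grasp point. The pads swing forward as they close: fully open they stand 13 mm farther back than shut.
Start: joints at [-1.173, 0.521, -0.036, 1.599, 0.021, 1.021, -0.113], TCP at [0.282, 0.558, 0.224] pointing down, gripper open.
Joint ranges: [-2.91, 2.91], [-0.3, 2.13], [-1.5, 1.42], [0.17, 2.43], [-1.26, 4.41], [0.16, 1.93], [-2.52, 2.52]. Speed limits (rad/s): [1.89, 1.89, 2.39, 2.39, 3.01, 3.01, 3.01].

### API

Orientations are given as [roll, pitch, yaw] about the fixed x, y, z axes, in that order (R = Rz(yaw) Ry(pitch) Rx(roll)).
In Python, from rig import readout, read_camera, calibration, ctrl gives the robot as it stands.
- The arm moves only by the tool jog_arm, never from a script. Its argument "moves" is a list of rows, each a list of 3 entries, a list of its own where there are three numbers: the shift along the tool's x, y, z in units of 25 mm (1.0 is 25 mm), then the turn about the tool's z in units of 6 degrees (1.0 is 6 degrees), then the opening, from 0 (shut) to 1 (fully open). A call has 1 to 12 rows; each row shifts and turns the commanded pose from where the row before left it, along the tool's axes as they then stand; what a row does not reach is not made up. A row lasts 1/10 s, in which the tool goes at most 50 mm and 8.59 degrees, less where a joint would pass 70% of its speed; a pose out of reach is approached as far as the arm can. A call is refused whole if a number of a shift passes 1 or a number of a turn 1, either way. A call with a gripper value outside its range is refused whole. The fingers move at their own pace and stop on an object; "grip_force" is the grip in N (left out, the last holds). Time passes only in rows, so rows that do not move let the fingers close. It gives the time, the measured TCP pose, the force, the opening and the grip force at its end, in the units of the state.
- readout.get_state(): the state, without advancing time (a new reading comes with each control period).
- read_camera(name): name is "scene" or "top"; returns the picture (480x640x3 uint8, red, green, blue); there is no depth.
- calibration(name): a dict with "fovy" (degrees; the focal length in pixels is half the picture's height over the tangent of half this angle, whatever the lens; pixels are square), "cx", "cy" (the principal point, pixels), "D" ([k1, k2, p1, p2, k3] as OpenCV has them; the pictures are not rectified), "eye" and "rotation" of the camera in the world. Camera axes: x right, y down, z forward; pixel columns grow to the right and rows downward; lengths in m; the calibration is good to about 2 mm. A picture is of the moment at which its call begins. calibration takes no time and is no camera call.
- ctrl.sign_off(): hands the job in; it is judged then, once.
The state is a dict: "time": time; "joint_pos": joint angles; "joint_velocities": joint speeds; "effort": joint torques, N m; "tool_pos": TCP position; "eef_rot": TCP orientation; "ft_force": force on the tool from outside, world axes, zero at the start; "ft_torque": the same for the moment, N m; "grip_width": opening from 0.0 (shut) to 1.0 (fully open); "gripper_force": force on a finger pad.
Only numpy, scipy, OpenCV 4.12 (cv2) and the standard library are available. Lean on these libraries where they do the work, as an engineer would, in place of code of your own. Each camera call takes 0.05 s, during which the arm holds its last target. There are 200 camera calls.

## Working session

There is one attempt and no reset: what is moved stays moved. The work goes in short steps, Python scripts to look and compute and a tool call to move; the robot and the scene stay as the last step left them, time stands still between calls to the robot, and variables do not carry over. Pictures are saved under pics/ and viewed, at most 10 in all, crops included, and the job is handed in when it is done.

Besides the shell and the picture viewer there is one more tool, called after "Emit:" as a command line: name --argument value ..., lists and objects as JSON in quotes. jog_arm: Moves the arm, as the interface text tells. Its arguments: {"type":"object","properties":{"moves":{"type":"array"},"grip_force":{"type":"number"}},"required":["moves"]}

```bash
mkdir -p pics; ls
python3 - <<'E'
from rig import readout, read_camera, calibration, ctrl
import cv2
s=readout.get_state();print(s['time'],s['tool_pos'],s['eef_rot'],s['grip_width'],ctrl.tcp_to_tips)
for n in('scene','top'):
    im=read_camera(n);cv2.imwrite(f'pics/{n}0.png',im[:,:,::-1]);print(n,calibration(n))
E
```

```text
pics
0.0 [0.28170927 0.55750007 0.22332443] [-3.14039541e+00  1.13193810e-04  2.67379773e+00] 1.0001687079419286 0.017
scene {'fovy': 51.38784337616993, 'cx': 324.6371489385198, 'cy': 243.64251585916193, 'D': array([-0.12451085,  0.        ,  0.        ,  0.        ,  0.        ]), 'eye': array([0.90999839, 0.46350026, 1.10150971]), 'rotation': array([-2.57459971, -0.00719148,  2.39572063])}
top {'fovy': 48.21324363495455, 'cx': 317.5091687353893, 'cy': 233.6475655525347, 'D': array([0.03534569, 0.        , 0.        , 0.        , 0.        ]), 'eye': array([0.27990542, 0.02322273, 1.14252804]), 'rotation': array([-2.95996361,  0.02034272, -1.59663786])}
```

View pics/scene0.png

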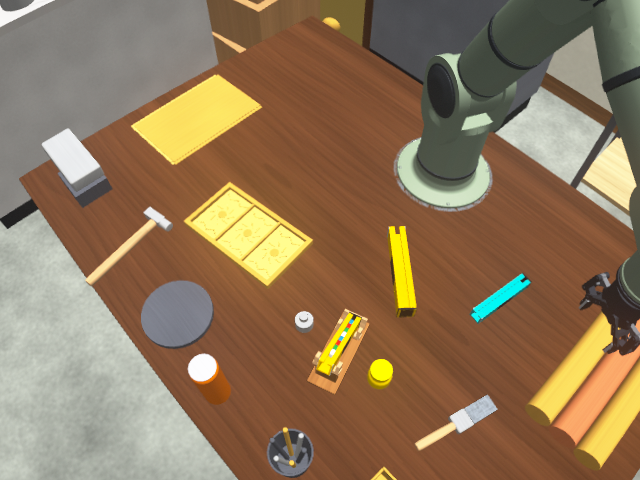

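View pics/top0.png

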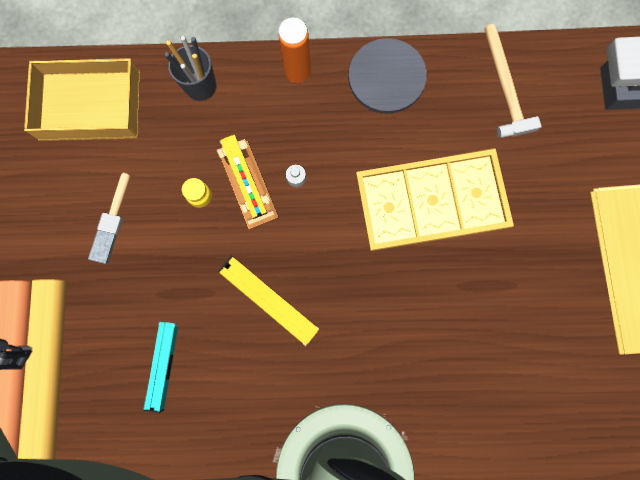

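The shaker is the small yellow tube in the rest, top view (247,178). Its closed black end is at (265,213), near the robot, and its mouth is at (230,142). The panel is at top (435,200), the pot at (197,193) and the weight at (296,176). I'll measure these now.

```bash
cat > h.py <<'E'
from rig import readout, read_camera, calibration, ctrl
import cv2, numpy as np
from scipy.spatial.transform import Rotation as Ro
def K(c): f=240/np.tan(np.radians(c['fovy'])/2); return np.array([[f,0,c['cx']],[0,f,c['cy']],[0,0,1]])
def rays(n,p):
    c=calibration(n); u=cv2.undistortPoints(np.array(p,float).reshape(-1,1,2),K(c),c['D']).reshape(-1,2)
    d=np.c_[u,np.ones(len(u))]@Ro.from_euler('xyz',c['rotation']).as_matrix().T
    return c['eye'],d
def plane(n,p,z):
    e,d=rays(n,p); return e+d*((z-e[2])/d[:,2])[:,None]
def tri(p1,p2):
    e,a=rays('scene',[p1]);g,b=rays('top',[p2]);a=a[0];b=b[0]
    s=np.linalg.lstsq(np.c_[a,-b],g-e,rcond=None)[0];P=e+s[0]*a;Q=g+s[1]*b
    return (P+Q)/2,np.linalg.norm(P-Q)
def proj(n,P):
    c=calibration(n);R=Ro.from_euler('xyz',c['rotation']).as_matrix()
    return cv2.projectPoints((np.atleast_2d(P)-c['eye'])@R,np.zeros(3),np.zeros(3),K(c),c['D'])[0].reshape(-1,2)
E
python3 - <<'E'
from h import *
np.set_printoptions(precision=4,suppress=True)
im={n:cv2.imread(f'pics/{n}0.png') for n in('scene','top')}
def blob(n,mask,seed):
    k,l=cv2.connectedComponents(mask); v=l[seed[1],seed[0]]
    if v==0:
        ys,xs=np.nonzero(l);i=np.argmin((xs-seed[0])**2+(ys-seed[1])**2);v=l[ys[i],xs[i]]
    return (l==v).astype(np.uint8)
def rect(m): 
    c=max(cv2.findContours(m,0,2)[0],key=cv2.contourArea);return cv2.minAreaRect(c)
for n,ps,ss,pot,w in(('top',(470,200),(232,150),(197,185),(296,170)),('scene',(230,215),(326,365),(380,368),(304,320))):
    h=cv2.cvtColor(im[n],cv2.COLOR_BGR2HSV)
    pm=cv2.inRange(h,(18,60,120),(32,255,255))
    b=blob(n,pm,ps); c=max(cv2.findContours(b,0,2)[0],key=cv2.contourArea)
    q=cv2.approxPolyDP(cv2.convexHull(c),8,True).reshape(-1,2)
    P=plane(n,q,.018);print(n,'panel',P.tolist() if 0 else P[:,:2],P.mean(0),np.linalg.norm(np.diff(np.r_[P,P[:1]],axis=0),axis=1))
    b=blob(n,cv2.inRange(h,(24,200,120),(34,255,255)),pot);r=rect(b);print('pot',r,)
    x0,y0=ss
    cr=im[n][y0-40:y0+100,x0-60:x0+90] if n=='top' else im[n][y0-70:y0+40,x0-60:x0+90]
    cv2.imwrite(f'pics/{n}_c.png',cv2.resize(cr,None,fx=4,fy=4,interpolation=2))
a=cv2.imread('pics/top_c.png');b=cv2.imread('pics/scene_c.png')
cv2.imwrite('pics/c1.png',a)
cv2.imwrite('pics/c2.png',b)
print(a.shape,b.shape)
E
```

```text
top panel [[ 0.6623 -0.3491]
 [ 0.4913 -0.3703]
 [ 0.4486 -0.0693]
 [ 0.6207 -0.0464]] [ 0.5557 -0.2088  0.018 ] [0.1723 0.304  0.1737 0.3056]
pot ((196.0, 201.0), (0.0, 0.0), 0.0)
scene panel [[ 0.495  -0.3703]
 [ 0.4506 -0.0705]
 [ 0.627  -0.0387]
 [ 0.6666 -0.3419]] [ 0.5598 -0.2053  0.018 ] [0.303  0.1793 0.3058 0.174 ]
pot ((380.0, 373.5), (29.0, 24.0), 90.0)
(560, 600, 3) (440, 600, 3)
```

View pics/c1.png

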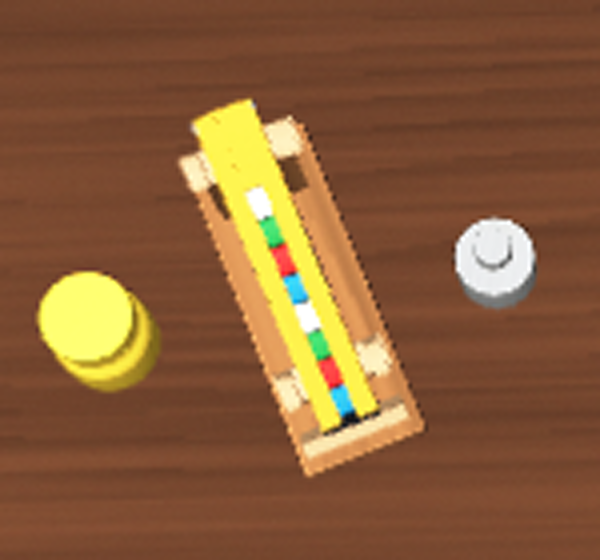

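View pics/c2.png

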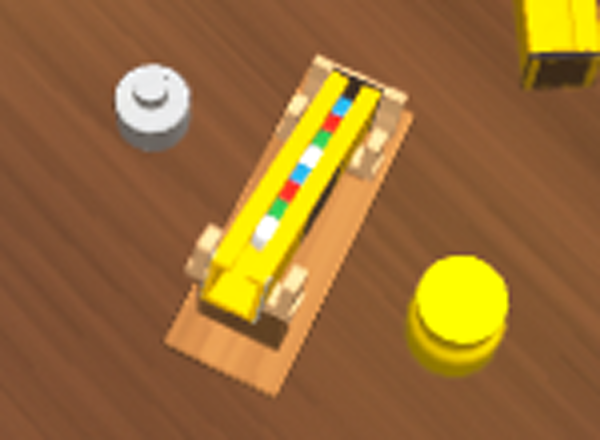

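Run:
```python
from h import *
np.set_printoptions(precision=4,suppress=True)
A=lambda x,y:(172+(x-1.5)/4,110+(y-1.5)/4)
B=lambda x,y:(266+(x-1.5)/4,295+(y-1.5)/4)
w,e1=tri(B(265,232),A(260,203));b,e2=tri(B(343,105),A(344,402))
d=w-b;print('w7',w,e1,'b0',b,e2,'len',np.linalg.norm(d),'slope',np.degrees(np.arcsin(d[2]/np.linalg.norm(d))),'yaw',np.degrees(np.arctan2(d[1],d[0])))
u=d/np.linalg.norm(d); 
print('inner end->axis mid est', )
# base corners
print('base top',plane('top',[A(308,475),A(424,430)],.01));print('base scene',plane('scene',[B(165,343),B(275,396)],.01))
print('mouth top corners (z~.115)',plane('top',[A(193,122),A(252,100)],.114))
print('closed top corners (z~.04)',plane('top',[A(328,430),A(378,410)],.040))
print('pot',plane('top',[A(85,316)],.062),plane('scene',[B(463,300)],.062));print('wt',plane('top',[A(493,250)],.048),plane('scene',[B(150,90)],.048))
```

```text
w7 [0.6374 0.2036 0.0734] 0.0017402438396591812 b0 [0.5397 0.1664 0.03  ] 0.000913537831558464 len 0.11313495807362982 slope 22.528755236141713 yaw 20.84650840264894
inner end->axis mid est
base top [[0.5044 0.189  0.01  ]
 [0.5273 0.1262 0.01  ]]
base scene [[0.7067 0.1967 0.01  ]
 [0.6821 0.26   0.01  ]]
mouth top corners (z~.115) [[0.6669 0.2313 0.114 ]
 [0.6777 0.2015 0.114 ]]
closed top corners (z~.04) [[0.5223 0.174  0.04  ]
 [0.5323 0.1476 0.04  ]]
pot [[0.5821 0.2976 0.062 ]] [[0.5831 0.3004 0.062 ]]
wt [[0.6155 0.0848 0.048 ]] [[0.6213 0.0894 0.048 ]]
```

```bash
cat >> h.py <<'E'
def plan(target,yaw,n,grip=1):
    """rows (rounded) from the current pose to target [xyz] and world yaw in n rows"""
    s=readout.get_state();p=s['tool_pos'];y0=s['eef_rot'][2]
    dy=(yaw-y0+np.pi)%(2*np.pi)-np.pi
    for i in range(n):
        y=y0+dy*(i+.5)/n
        R=Ro.from_euler('xyz',[np.pi,0,y]).as_matrix()
        v=R.T@((np.array(target)-p)/n)/.025
        print([[round(float(a),1) if n>3 else round(float(a),2) for a in v],round(float(-np.degrees(dy)/n/6),2),grip])
    print('now',p,np.degrees(y0),s['time'],'grip',s['grip_width'],s['gripper_force'],'F',s['ft_force'].round(1))
E
python3 - <<'E'
from h import *
plan([.6055,.192,.2],np.radians(21.3),24)
E
```

```text
[[-0.8, -0.3, 0.0], 0.92, 1]
[[-0.8, -0.2, 0.0], 0.92, 1]
[[-0.8, -0.1, 0.0], 0.92, 1]
[[-0.8, -0.0, 0.0], 0.92, 1]
[[-0.8, 0.0, 0.0], 0.92, 1]
[[-0.8, 0.1, 0.0], 0.92, 1]
[[-0.8, 0.2, 0.0], 0.92, 1]
[[-0.8, 0.3, 0.0], 0.92, 1]
[[-0.7, 0.3, 0.0], 0.92, 1]
[[-0.7, 0.4, 0.0], 0.92, 1]
[[-0.7, 0.5, 0.0], 0.92, 1]
[[-0.6, 0.5, 0.0], 0.92, 1]
[[-0.6, 0.6, 0.0], 0.92, 1]
[[-0.5, 0.6, 0.0], 0.92, 1]
[[-0.4, 0.7, 0.0], 0.92, 1]
[[-0.4, 0.7, 0.0], 0.92, 1]
[[-0.3, 0.8, 0.0], 0.92, 1]
[[-0.2, 0.8, 0.0], 0.92, 1]
[[-0.1, 0.8, 0.0], 0.92, 1]
[[-0.1, 0.8, 0.0], 0.92, 1]
[[0.0, 0.8, 0.0], 0.92, 1]
[[0.1, 0.8, 0.0], 0.92, 1]
[[0.2, 0.8, 0.0], 0.92, 1]
[[0.2, 0.8, 0.0], 0.92, 1]
now [0.28172203 0.55754373 0.22338494] 153.1936090087657 0.1 grip 0.9975589389011764 0.0 F [-0.4 -0.7  0.4]
```

Emit:
jog_arm --moves '[[[-0.8,-0.2,0],0.9,1],[[-0.8,-0.2,0],0.9,1],[[-0.8,-0.1,0],0.9,1],[[-0.8,0,0],0.9,1],[[-0.8,0,0],0.9,1],[[-0.8,0.1,0],0.9,1],[[-0.8,0.2,0],0.9,1],[[-0.8,0.3,0],0.9,1],[[-0.7,0.3,0],0.9,1],[[-0.7,0.4,0],0.9,1],[[-0.7,0.5,0],0.9,1],[[-0.6,0.5,0],0.9,1]]'

```text
time: 1.3
tool_pos: [0.4539, 0.384, 0.2237]
eef_rot: [-3.141, 0.0, 1.539]
ft_force: [0.5, 1.2, -0.1]
grip_width: 1.0
gripper_force: 0.0
```

Emit:
jog_arm --moves '[[[-0.6,0.6,0],0.9,1],[[-0.5,0.6,0],0.9,1],[[-0.4,0.7,0],0.9,1],[[-0.4,0.7,0],0.9,1],[[-0.3,0.8,0],0.9,1],[[-0.2,0.8,0],0.9,1],[[-0.1,0.8,0],0.9,1],[[-0.1,0.8,0],0.9,1],[[0,0.8,0],0.9,1],[[0.1,0.8,0],0.9,1],[[0.2,0.8,0],0.9,1],[[0,0,0],0,1]]'

```text
time: 2.5
tool_pos: [0.6152, 0.226, 0.2235]
eef_rot: [3.14, 0.001, 0.5]
ft_force: [-0.4, 0.1, -0.5]
grip_width: 0.999
gripper_force: 0.0
```

Run:
```python
from h import *
plan([.6055,.192,.18],np.radians(21.3),4)
print(readout.get_state()['joint_pos'].round(2))
```

```text
[[-0.2, 0.3, 0.4], 0.31, 1]
[[-0.2, 0.3, 0.4], 0.31, 1]
[[-0.2, 0.3, 0.4], 0.31, 1]
[[-0.2, 0.3, 0.4], 0.31, 1]
now [0.6151908  0.22604977 0.22348689] 28.647743420855328 2.5 grip 0.9986008188535168 0.0 F [-0.4  0.1 -0.5]
[-0.78  0.63  0.55  1.53 -0.36  1.08 -1.22]
```

Emit:
jog_arm --moves '[[[-0.23,0.27,0.43],0.3,1],[[-0.23,0.27,0.43],0.3,1],[[-0.23,0.27,0.43],0.3,1],[[-0.23,0.27,0.43],0.3,1],[[0,0,0.8],0,1],[[0,0,0.8],0,1],[[0,0,0.6],0,1],[[0,0,0],0,1]]'

```text
time: 3.3
tool_pos: [0.604, 0.1938, 0.1238]
eef_rot: [3.141, 0.003, 0.38]
ft_force: [0.7, 0.2, 0.5]
grip_width: 1.001
gripper_force: 0.0
```

Run:
```python
from h import *
plan([.6055,.192,.061],np.radians(21.3),4)
for n in('scene','top'):
    im=read_camera(n)[:,:,::-1]
    u,v=proj(n,[.6055,.192,.07])[0].astype(int)
    cv2.imwrite(f'pics/g_{n}.png',cv2.resize(im[max(0,v-60):v+60,u-75:u+75],None,fx=2.6,fy=2.6))
a=cv2.imread('pics/g_scene.png');b=cv2.imread('pics/g_top.png');cv2.imwrite('pics/g.png',np.hstack([a,b]))
```

```text
[[0.0, 0.0, 0.6], 0.02, 1]
[[0.0, 0.0, 0.6], 0.02, 1]
[[0.0, 0.0, 0.6], 0.02, 1]
[[0.0, 0.0, 0.6], 0.02, 1]
now [0.60396979 0.19378491 0.12376129] 21.76249716551237 3.3 grip 1.0014547563079403 0.0 F [0.7 0.2 0.5]
```

View pics/g.png

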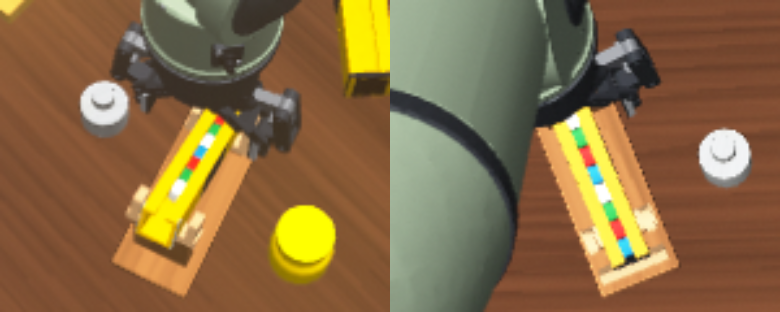

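The jaws straddle the tube, clear of the weight and the pot. I'll go down and grip lightly so the tube can pivot later.

Emit:
jog_arm --moves '[[[0,0,0.7],0,1],[[0,0,0.7],0,1],[[0,0,0.7],0,1],[[0,0,0.4],0,1],[[0,0,0],0,0.6],[[0,0,0],0,0],[[0,0,0],0,0],[[0,0,0],0,0],[[0,0,0],0,0],[[0,0,0],0,0],[[0,0,0],0,0]]' --grip_force 25

```text
time: 4.5
tool_pos: [0.6056, 0.1944, 0.0643]
eef_rot: [-3.141, -0.001, 0.38]
ft_force: [-1.2, -0.6, 5.8]
grip_width: 0.347
gripper_force: 26.2
```

Emit:
jog_arm --moves '[[[0,0,-0.4],0,0],[[0,0,-0.8],0,0],[[0,0,-0.8],0,0],[[0,0,-0.8],0,0],[[0,0,-0.8],0,0],[[0,0,-0.8],0,0],[[0,0,-0.4],0,0],[[0,0,0],0,0]]'

```text
time: 5.3
tool_pos: [0.6057, 0.1944, 0.1849]
eef_rot: [-3.141, -0.002, 0.38]
ft_force: [1.1, 0.3, -1.2]
grip_width: 0.355
gripper_force: 25.3
```

Emit:
jog_arm --moves '[[[0.3,0,0],0,0],[[0.6,0,0],0,0],[[0.7,0,0],0,0],[[0.7,0,0],0,0],[[0.7,0,0],0,0],[[0.7,0,0],0,0],[[0.6,0,0],0,0],[[0.4,0,0],0,0],[[0.2,0,0],0,0],[[0,0,0],0,0]]'

```text
time: 6.3
tool_pos: [0.7189, 0.2397, 0.182]
eef_rot: [3.141, 0.002, 0.38]
ft_force: [-0.2, -0.5, -2.3]
grip_width: 0.353
gripper_force: 25.3
```

```bash
cat >> h.py <<'E'
def shot(name,P,w=90,hh=70,f=4,cams=('scene','top')):
    o=[]
    for n in cams:
        im=read_camera(n)[:,:,::-1]; cv2.imwrite(f'pics/{name}_{n}_full.png',im)
        u,v=proj(n,P)[0].astype(int);u0,v0=max(0,u-w//2),max(0,v-hh//2)
        c=im[v0:v0+hh,u0:u0+w];c=cv2.resize(c,(w*f,hh*f),interpolation=2);o.append(c);print(n,'origin',u0,v0,'x',f)
    cv2.imwrite(f'pics/{name}.png',np.hstack(o))
E
python3 - <<'E'
from h import *
s=readout.get_state();print(s['tool_pos'],s['ft_force'].round(1),s['time'])
shot('lift',s['tool_pos'],100,110,4)
E
```

```text
[0.71894082 0.23966985 0.18199407] [-0.2 -0.5 -2.3] 6.3
scene origin 265 318 x 4
top origin 158 46 x 4
```

View pics/lift.png

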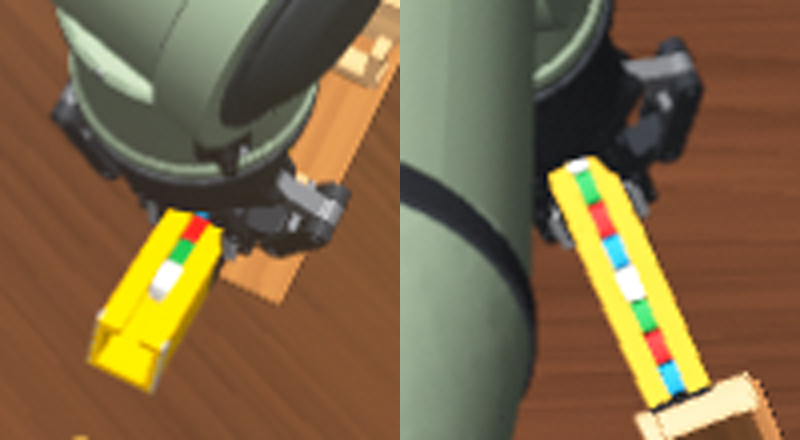

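Emit:
jog_arm --moves '[[[0,0,0.6],0,0],[[0,0,0.7],0,0],[[0,0,0.6],0,0],[[0,0,0.3],0,0],[[0,0,0.2],0,0],[[0,0,0.2],0,0],[[0,0,0.2],0,0],[[0,0,0.2],0,0]]' --grip_force 20

```text
time: 7.2
tool_pos: [0.7193, 0.2398, 0.1087]
eef_rot: [3.142, -0.001, 0.38]
ft_force: [0.8, -0.8, 1.0]
grip_width: 0.359
gripper_force: 25.9
```

Run:
```python
from h import *
s=readout.get_state();print(s['tool_pos'],s['eef_rot'],s['ft_force'].round(1),s['ft_torque'].round(2),s['time'])
shot('low1',s['tool_pos'],100,110,4)
```

```text
[0.71928021 0.23981733 0.10866014] [ 3.14155528e+00 -1.04559816e-03  3.80413187e-01] [ 0.8 -0.8  1. ] [-0.1   0.09 -0.04] 7.2
scene origin 265 330 x 4
top origin 166 61 x 4
```

View pics/low1.png

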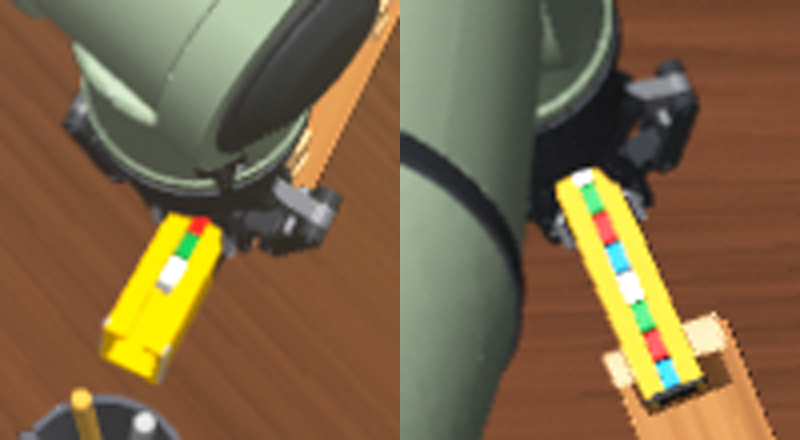

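```bash
cat >> h.py <<'E'
def vert(n,p):
    """intersect pixel ray with the tube's vertical plane; returns along, height over grasp point"""
    s=readout.get_state();T=s['tool_pos'];y=s['eef_rot'][2];e,d=rays(n,[p]);d=d[0]
    nn=np.array([-np.sin(y),np.cos(y),0]);k=nn@(T-e)/(nn@d);q=e+k*d-T
    return q@[np.cos(y),np.sin(y),0],q[2]-.002
E
python3 - <<'E'
from h import *
S=lambda x,y:(265+(x-1.5)/4,330+(y-1.5)/4);T=lambda x,y:(166+(x-401.5)/4,61+(y-1.5)/4)
for nm,p in(('mouth top',((104+165)/2,(322+346)/2)),('mouth bot',((103+158)/2,(352+383)/2))):
    a=vert('scene',S(*p));print(nm,a,np.hypot(*a),np.degrees(np.arctan2(a[1],a[0])))
a=vert('top',T(676,390));print('closed top edge',a,np.degrees(np.arctan2(-a[1],-a[0])))
print('cup rim',plane('scene',[(290,455),(268,455),(313,455)],.1),plane('top',[(190,60),(168,62),(211,62)],.1))
s=readout.get_state();print(s['tool_pos'])
E
```

```text
mouth top (np.float64(0.07332671427505022), np.float64(0.03818572907461658)) 0.08267379833620124 27.508764619613338
mouth bot (np.float64(0.08106319165036498), np.float64(-0.001116224184549276)) 0.08107087637970849 -0.7889017421058286
closed top edge (np.float64(-0.0777833454476694), np.float64(-0.05010655181367442)) 32.78886425192126
cup rim [[0.84550001 0.30681782 0.1       ]
 [0.87673257 0.27860921 0.1       ]
 [0.81304467 0.3364283  0.1       ]] [[0.85044246 0.29760409 0.1       ]
 [0.8473469  0.34374675 0.1       ]
 [0.84454447 0.25343842 0.1       ]]
[0.71872789 0.23972018 0.10790906]
```

Emit:
jog_arm --moves '[[[0,0,-0.6],0,0],[[-0.4,0,0],0,0],[[-0.4,0,0],0,0],[[0,0,0.4],0,0],[[0,0,0.3],0,0],[[0,0,0.2],0,0],[[0,0,0.2],0,0],[[0,0,0.1],0,0],[[0,0,0],0,0]]'

```text
time: 8.2
tool_pos: [0.7007, 0.2323, 0.0933]
eef_rot: [3.141, -0.0, 0.38]
ft_force: [0.4, 1.4, 2.0]
grip_width: 0.352
gripper_force: 27.1
```

Run:
```python
from h import *
s=readout.get_state();print(s['tool_pos'],s['eef_rot'],s['ft_force'].round(1),s['time'])
shot('low2',s['tool_pos']+[.03,.01,0],100,100,4)
```

```text
[0.70068602 0.23230296 0.09331055] [ 3.14140312e+00 -3.72830868e-04  3.80419809e-01] [0.4 1.4 2. ] 8.2
scene origin 262 342 x 4
top origin 166 64 x 4
```

View pics/low2.png

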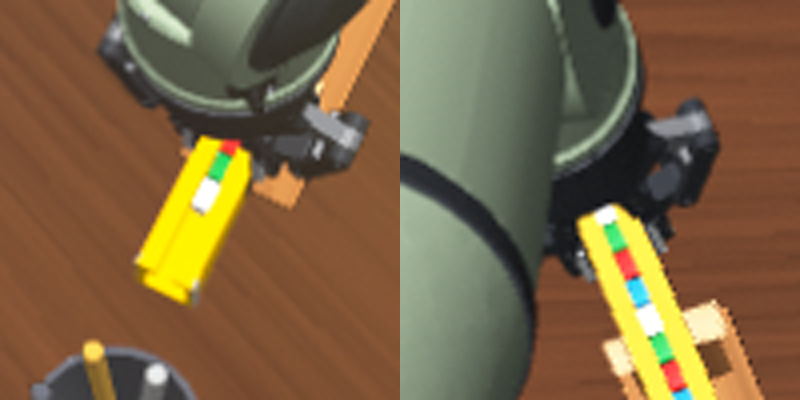

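```bash
cat >> h.py <<'E'
HUE={'r':[((0,150,120),(8,255,255)),((174,150,120),(180,255,255))],'g':[((55,120,80),(80,255,255))],'b':[((95,120,120),(110,255,255))],'w':[((0,0,205),(180,25,255))]}
def nugs(n,im,roi,amin=4):
    h=cv2.cvtColor(im,cv2.COLOR_RGB2HSV);o=[]
    u0,v0,u1,v1=[int(max(0,x)) for x in roi]
    for c,rs in HUE.items():
        m=sum(cv2.inRange(h,*r) for r in rs)[v0:v1,u0:u1]
        k,l,st,ce=cv2.connectedComponentsWithStats(m)
        o+=[(c,ce[i][0]+u0,ce[i][1]+v0,int(st[i][4])) for i in range(1,k) if st[i][4]>=amin]
    return o
def tube(wh='rgb',pr=True):
    s=readout.get_state();T=s['tool_pos'];y=s['eef_rot'][2];ax=np.array([np.cos(y),np.sin(y),0]);out=[]
    for n in('scene','top'):
        im=read_camera(n)
        q=proj(n,np.array([T+ax*a+[0,0,z] for a in(-.095,.095) for z in(-.03,.04)]));roi=[*q.min(0)-3,*q.max(0)+3]
        for c,u,v,A in nugs(n,im,roi):
            a,z=vert(n,(u,v))
            if c in wh and abs(a)<.1 and abs(z)<.06: out.append((n[0],c,round(a*1000,1),round(z*1000,1),A))
    out.sort(key=lambda t:t[2])
    if pr:
        for o in out: print(*o)
    g=[o for o in out if o[1]!='w']
    if len(g)>1:
        f=np.polyfit([o[2] for o in g],[o[3] for o in g],1);print('slope deg',np.degrees(np.arctan(f[0])).round(1),'offset',f[1].round(1))
    print('T',T.round(4),'yaw',np.degrees(y).round(1),'F',s['ft_force'].round(1),'t',s['time'])
    return out
E
python3 -c "
from h import *
tube('rgbw')"
```

```text
t b -78.6 -6.9 8
t r -66.0 -8.8 29
t g -52.9 -0.7 25
t w -36.9 -1.2 32
t b -31.3 9.7 4
t b -19.5 7.1 9
t r -4.1 -2.2 26
s r 2.3 8.7 11
t g 9.9 4.1 21
s g 15.0 10.7 22
t w 30.4 -12.2 17
s w 30.9 12.2 29
slope deg 9.0 offset 6.4
T [0.7005 0.2322 0.0934] yaw 21.8 F [ 1.4 -0.1  0.9] t 8.3
```

Emit:
jog_arm --moves '[[[0,0,0.1],0,0],[[0,0,0.1],0,0],[[0,0,0.1],0,0],[[0,0,0],0,0],[[0,0,0],0,0]]'

```text
time: 8.9
tool_pos: [0.701, 0.2326, 0.0864]
eef_rot: [3.141, -0.002, 0.381]
ft_force: [2.9, 1.0, 5.2]
grip_width: 0.351
gripper_force: 28.8
```

```bash
python3 -c "
from h import *
tube('rgbw')
im=read_camera('scene');h=cv2.cvtColor(im,cv2.COLOR_RGB2HSV);m=cv2.inRange(h,(24,150,90),(34,255,255))
q=proj('scene',readout.get_state()['tool_pos']+np.array([[.05,.02,0]]))[0].astype(int);k,l=cv2.connectedComponents(m);v=l[q[1],q[0]];print(q,v)
c=max(cv2.findContours((l==v).astype(np.uint8),0,2)[0],key=cv2.contourArea);print(cv2.approxPolyDP(cv2.convexHull(c),2,True).reshape(-1,2).tolist())
"
```

```text
t b -79.5 3.1 13
t r -69.4 8.5 25
t g -52.2 3.9 22
t w -39.9 11.0 30
t b -22.2 5.2 22
t r -2.7 -5.3 24
s r 1.7 9.8 10
s g 12.3 7.2 22
t g 13.3 -6.6 19
s w 28.1 5.2 30
t w 32.0 -19.2 20
slope deg -2.8 offset 2.0
T [0.701  0.2326 0.0864] yaw 21.8 F [2.9 1.  5.2] t 8.9
[308 403] 29
[[316, 378], [323, 381], [323, 388], [312, 412], [306, 416], [297, 410], [311, 379]]
```

Emit:
jog_arm --moves '[[[0,0,0.06],0,0],[[0,0,0],0,0],[[0,0,-0.1],0,0],[[0,0,-0.2],0,0],[[0,0,-0.3],0,0],[[0,0,-0.4],0,0],[[0,0,-0.5],0,0],[[0,0,-0.4],0,0],[[0,0,-0.3],0,0],[[0,0,-0.2],0,0],[[0,0,-0.1],0,0],[[0,0,0],0,0]]' --grip_force 20

```text
time: 10.25
tool_pos: [0.7003, 0.2323, 0.147]
eef_rot: [-3.142, -0.0, 0.38]
ft_force: [-0.3, -0.1, -2.9]
grip_width: 0.354
gripper_force: 28.3
```

```bash
python3 -c "
from h import *
tube('rgbw')
plan([.448,-.1255,.12],np.radians(7.9),20,0)
"
```

```text
t b -80.0 8.9 14
t r -71.5 17.2 26
t g -54.6 11.9 25
t w -37.1 5.6 32
t b -22.1 6.4 25
t r -6.7 5.2 24
s r -0.3 7.7 17
t g 8.6 3.9 22
s g 13.4 9.8 23
t w 27.6 -6.2 30
s w 29.1 7.7 31
slope deg -4.2 offset 6.9
T [0.7003 0.2323 0.147 ] yaw 21.8 F [-0.3 -0.1 -2.9] t 10.25
[[-0.7, 0.5, 0.1], 0.12, 0]
[[-0.7, 0.5, 0.1], 0.12, 0]
[[-0.7, 0.5, 0.1], 0.12, 0]
[[-0.7, 0.5, 0.1], 0.12, 0]
[[-0.7, 0.5, 0.1], 0.12, 0]
[[-0.7, 0.5, 0.1], 0.12, 0]
[[-0.7, 0.5, 0.1], 0.12, 0]
[[-0.7, 0.5, 0.1], 0.12, 0]
[[-0.7, 0.6, 0.1], 0.12, 0]
[[-0.7, 0.6, 0.1], 0.12, 0]
[[-0.7, 0.6, 0.1], 0.12, 0]
[[-0.7, 0.6, 0.1], 0.12, 0]
[[-0.7, 0.6, 0.1], 0.12, 0]
[[-0.6, 0.6, 0.1], 0.12, 0]
[[-0.6, 0.6, 0.1], 0.12, 0]
[[-0.6, 0.6, 0.1], 0.12, 0]
[[-0.6, 0.6, 0.1], 0.12, 0]
[[-0.6, 0.6, 0.1], 0.12, 0]
[[-0.6, 0.6, 0.1], 0.12, 0]
[[-0.6, 0.6, 0.1], 0.12, 0]
now [0.70013064 0.2322655  0.14647985] 21.79410542336687 10.35 grip 0.35561004144243513 28.337987065315247 F [ 0.3  0.3 -3. ]
```

Emit:
jog_arm --moves '[[[-0.1,0.1,0],0.1,0],[[-0.2,0.2,0],0.1,0],[[-0.3,0.2,0],0.1,0],[[-0.4,0.3,0],0.1,0],[[-0.5,0.4,0],0.1,0],[[-0.6,0.5,0],0.1,0],[[-0.7,0.5,0],0.1,0],[[-0.7,0.5,0],0.1,0],[[-0.7,0.5,0],0.1,0],[[-0.7,0.6,0],0.1,0],[[-0.7,0.6,0],0.1,0],[[-0.7,0.6,0],0.1,0]]' --grip_force 45

```text
time: 11.55
tool_pos: [0.5872, 0.064, 0.147]
eef_rot: [-3.142, -0.0, 0.253]
ft_force: [0.7, 0.1, -2.0]
grip_width: 0.343
gripper_force: 49.7
```

Emit:
jog_arm --moves '[[[-0.7,0.6,0],0.1,0],[[-0.7,0.6,0],0.1,0],[[-0.7,0.6,0],0.1,0],[[-0.7,0.6,0],0.1,0],[[-0.7,0.6,0],0.1,0],[[-0.6,0.6,0],0.1,0],[[-0.6,0.6,0],0.1,0],[[-0.5,0.5,0],0.1,0],[[-0.4,0.4,0],0.1,0],[[-0.3,0.3,0],0.1,0],[[-0.2,0.2,0],0.1,0],[[0,0,0],0,0]]'

```text
time: 12.75
tool_pos: [0.4682, -0.1041, 0.1469]
eef_rot: [3.142, 0.0, 0.138]
ft_force: [-0.2, 0.8, -2.2]
grip_width: 0.351
gripper_force: 49.7
```

```bash
python3 -c "
from h import *
tube('rgbw')
plan([.448,-.1255,.062],np.radians(7.9),8,0)
"
```

```text
s b -79.1 24.4 4
s r -64.0 21.5 6
s r 0.4 13.4 6
s w 31.1 7.8 8
slope deg -7.7 offset 13.4
T [ 0.4682 -0.1041  0.1469] yaw 7.9 F [-0.2  0.8 -2.2] t 12.75
[[-0.1, 0.1, 0.4], 0.0, 0]
[[-0.1, 0.1, 0.4], 0.0, 0]
[[-0.1, 0.1, 0.4], 0.0, 0]
[[-0.1, 0.1, 0.4], 0.0, 0]
[[-0.1, 0.1, 0.4], 0.0, 0]
[[-0.1, 0.1, 0.4], 0.0, 0]
[[-0.1, 0.1, 0.4], 0.0, 0]
[[-0.1, 0.1, 0.4], 0.0, 0]
now [ 0.46885557 -0.10318346  0.14689222] 8.025977301161436 12.85 grip 0.34389813978971445 49.66691851615906 F [-0.2  0.2 -2.7]
```

Emit:
jog_arm --moves '[[[-0.05,0.05,0.1],0,0],[[-0.1,0.1,0.2],0,0],[[-0.15,0.1,0.4],0,0],[[-0.15,0.1,0.5],0,0],[[-0.15,0.1,0.5],0,0],[[-0.15,0.1,0.5],0,0],[[-0.1,0.1,0.4],0,0],[[-0.1,0.1,0.4],0,0],[[0,0,0.3],0,0],[[0,0,0.1],0,0],[[0,0,0],0,0]]'

```text
time: 13.95
tool_pos: [0.4476, -0.1254, 0.0617]
eef_rot: [-3.142, 0.0, 0.14]
ft_force: [0.3, -0.4, -2.5]
grip_width: 0.352
gripper_force: 49.7
```

Emit:
jog_arm --moves '[[[0.2,0,0],0,0],[[0.4,0,0],0,0],[[-0.3,0,0],0,0],[[-0.3,0,0],0,0],[[0.2,0,0],0,0],[[0.4,0,0],0,0],[[-0.3,0,0],0,0],[[-0.3,0,0],0,0],[[0,0,0],0,0]]'

```text
time: 14.85
tool_pos: [0.4465, -0.1256, 0.0619]
eef_rot: [-3.141, 0.001, 0.139]
ft_force: [-0.1, 0.5, -3.1]
grip_width: 0.347
gripper_force: 49.7
```

```bash
python3 -c "
from h import *
tube('rgbw')
"
```

```text
s w 5.1 10.9 11
s r 37.1 6.6 8
s w 67.4 1.4 7
T [ 0.4465 -0.1256  0.0619] yaw 8.0 F [-0.1  0.5 -3.1] t 14.85
```

Emit:
jog_arm --moves '[[[0.2,0,0],0,0],[[0.4,0,0],0,0],[[-0.3,0,0],0,0],[[-0.3,0,0],0,0],[[0.2,0,0],0,0],[[0.4,0,0],0,0],[[-0.3,0,0],0,0],[[-0.3,0,0],0,0],[[0,0,0],0,0]]'

```text
time: 15.85
tool_pos: [0.4465, -0.1256, 0.0619]
eef_rot: [-3.141, 0.001, 0.139]
ft_force: [0.5, 0.1, -2.3]
grip_width: 0.347
gripper_force: 49.7
```

```bash
cat >> h.py <<'E'
def panel():
    """nuggets on the panel, panel frame mm (x,y), from both views"""
    c=np.array([.5577,-.207]);y=np.radians(7.9);E=np.array([[np.cos(y),np.sin(y)],[-np.sin(y),np.cos(y)]])
    for n in('scene','top'):
        q=proj(n,np.array([[.44,-.38,.02],[.44,-.03,.02],[.68,-.38,.02],[.68,-.03,.02]]))
        for k,u,v,A in nugs(n,read_camera(n),[*q.min(0),*q.max(0)],12):
            p=E@(plane(n,[(u,v)],.014)[0][:2]-c)*1000
            if abs(p[0])<90 and abs(p[1])<160: print('P',n[0],k,p.round(0),A)
E
python3 -c "
from h import *
tube('rgbw');panel()
"
```

```text
s r 10.4 11.9 8
s w 41.6 5.6 9
s b 56.6 4.9 6
s r 72.8 -5.2 9
s w 85.2 -47.1 9
slope deg -13.9 offset 15.4
T [ 0.4465 -0.1256  0.0619] yaw 8.0 F [ 0.5  0.1 -2.3] t 15.85
P s g [22. 92.] 17
P s w [-11.  98.] 26
P t w [46. 58.] 58
P t w [-79. -57.] 59
```

Emit:
jog_arm --moves '[[[0,0.1,0],0,0],[[0,0.3,0],0,0],[[0,0.5,0],0,0],[[0,0.6,0],0,0],[[0,0.6,0],0,0],[[0,0.6,0],0,0],[[0,0.5,0],0,0],[[0,0.4,0],0,0],[[0,0.2,0],0,0],[[0,0.05,0],0,0],[[0,0,0],0,0]]'

```text
time: 17.15
tool_pos: [0.461, -0.2205, 0.0619]
eef_rot: [-3.141, 0.0, 0.14]
ft_force: [0.9, -0.0, -2.4]
grip_width: 0.349
gripper_force: 49.7
```

Emit:
jog_arm --moves '[[[0.2,0,0],0,0],[[0.4,0,0],0,0],[[-0.3,0,0],0,0],[[-0.3,0,0],0,0],[[0.2,0,0],0,0],[[0.4,0,0],0,0],[[-0.3,0,0],0,0],[[-0.3,0,0],0,0],[[0,0,0],0,0]]'

```text
time: 18.05
tool_pos: [0.4598, -0.221, 0.0619]
eef_rot: [-3.141, 0.001, 0.139]
ft_force: [-0.2, 0.1, -2.0]
grip_width: 0.342
gripper_force: 49.7
```

```bash
python3 -c "
from h import *
tube('rgbw');panel()
"
```

```text
s b 30.5 8.1 4
s r 45.7 6.6 4
s w 75.5 -8.1 18
slope deg -5.6 offset 11.1
T [ 0.4598 -0.221   0.0619] yaw 7.9 F [-0.2  0.1 -2. ] t 18.05
P s r [2. 3.] 22
P s g [22. 92.] 17
P s b [23.  2.] 20
P s w [-40. -25.] 19
P s w [-11.  98.] 26
P t b [19.  4.] 15
P t w [  52. -108.] 72
```

Emit:
jog_arm --moves '[[[-0.2,0,0],0,0],[[-0.2,0,0],0,0],[[0.2,0,0],0,0],[[0.3,0,0],0,0],[[-0.2,0,0],0,0],[[-0.1,0,0],0,0],[[0,0,0],0,0]]'

```text
time: 18.95
tool_pos: [0.4555, -0.2216, 0.0619]
eef_rot: [-3.141, 0.0, 0.139]
ft_force: [1.2, -0.4, -2.6]
grip_width: 0.345
gripper_force: 49.7
```

```bash
python3 -c "
from h import *
tube('rgbw');panel()
"
```

```text
s w 79.9 -47.5 20
T [ 0.4555 -0.2216  0.0619] yaw 8.0 F [ 1.2 -0.4 -2.6] t 18.95
P s r [3. 2.] 21
P s g [22. 92.] 17
P s b [23.  2.] 20
P s w [-29.   1.] 23
P s w [-11.  98.] 26
P t b [19.  4.] 15
P t w [  44. -108.] 71
```

Emit:
jog_arm --moves '[[[0,0.1,0],0,0],[[0,0.3,0],0,0],[[0,0.5,0],0,0],[[0.05,0.6,0],0,0],[[0.05,0.6,0],0,0],[[0.05,0.6,0],0,0],[[0,0.5,0],0,0],[[0,0.4,0],0,0],[[0,0.2,0],0,0],[[0,0.05,0],0,0],[[0,0,0],0,0]]'

```text
time: 20.25
tool_pos: [0.4731, -0.316, 0.0618]
eef_rot: [-3.141, 0.0, 0.14]
ft_force: [-0.4, 0.3, -2.2]
grip_width: 0.348
gripper_force: 49.7
```

Emit:
jog_arm --moves '[[[0.2,0,0],0,0],[[0.4,0,0],0,0],[[-0.3,0,0],0,0],[[-0.3,0,0],0,0],[[0.2,0,0],0,0],[[0.4,0,0],0,0],[[-0.3,0,0],0,0],[[-0.3,0,0],0,0],[[0,0,0],0,0]]'

```text
time: 21.15
tool_pos: [0.4721, -0.3166, 0.0619]
eef_rot: [-3.141, 0.001, 0.138]
ft_force: [1.2, -0.1, -2.0]
grip_width: 0.351
gripper_force: 49.7
```

```bash
python3 -c "
from h import *
tube('rgbw');panel()
"
```

```text
t w -82.2 21.3 327
T [ 0.4721 -0.3166  0.0619] yaw 7.9 F [ 1.2 -0.1 -2. ] t 21.15
P s r [ 18. -95.] 29
P s r [3. 2.] 21
P s g [ -5. -96.] 13
P s g [22. 92.] 17
P s b [23.  2.] 20
P s w [-29.   1.] 23
P s w [-11.  98.] 26
P t w [-18. 107.] 195
P t w [ -9. 143.] 30
P t w [-63.  78.] 20
```

Emit:
jog_arm --moves '[[[-0.3,0,0],0,0],[[-0.3,0,0],0,0],[[0.2,0,0],0,0],[[0.4,0,0],0,0],[[-0.3,0,0],0,0],[[-0.3,0,0],0,0],[[0.2,0,0],0,0],[[0.4,0,0],0,0],[[-0.3,0,0],0,0],[[-0.3,0,0],0,0],[[0,0,0],0,0]]'

```text
time: 22.45
tool_pos: [0.4572, -0.3186, 0.0619]
eef_rot: [-3.141, 0.001, 0.138]
ft_force: [-1.2, -0.3, -1.4]
grip_width: 0.347
gripper_force: 49.8
```

```bash
python3 -c "
from h import *
tube('rgbw');panel()
"
```

```text
t w -92.7 34.1 86
T [ 0.4572 -0.3186  0.0619] yaw 7.9 F [-1.2 -0.3 -1.4] t 22.45
P s r [ 18. -95.] 29
P s r [3. 2.] 21
P s g [ -5. -96.] 13
P s g [22. 92.] 17
P s b [-22. -92.] 20
P s b [23.  2.] 20
P s w [-29.   1.] 23
P s w [-11.  98.] 26
P t w [-43.  79.] 118
P t w [-43. 115.] 28
```

All eight are out: white and green in the left field, red, blue and white in the middle, green, red and blue in the right. Now I'll lift and return.

Emit:
jog_arm --moves '[[[0,0,-0.3],0,0],[[0,0,-0.7],0,0],[[0,0,-0.9],0,0],[[0,0,-0.9],0,0],[[0,0,-0.8],0,0],[[0,0,-0.5],0,0],[[0,0,-0.1],0,0],[[0,0,0],0,0]]'

```text
time: 23.45
tool_pos: [0.4584, -0.3181, 0.1668]
eef_rot: [-3.142, -0.0, 0.14]
ft_force: [-0.3, -0.0, -2.9]
grip_width: 0.345
gripper_force: 49.8
```

```bash
python3 -c "
from h import *
panel()
plan([.619,.1997,.167],.38,24,0)
"
```

```text
P s r [ 18. -95.] 29
P s r [3. 2.] 21
P s g [ -4. -96.] 12
P s g [22. 92.] 17
P s b [-22. -92.] 20
P s b [23.  2.] 20
P s w [-29.   1.] 23
P s w [-11.  98.] 26
P t r [ 16. -97.] 52
P t r [1. 1.] 49
P t g [ -5. -95.] 45
P t g [23. 91.] 45
P t b [21.  2.] 24
P t b [-23. -91.] 28
P t w [ -5. 100.] 15
P t w [-28.   0.] 49
[[0.4, -0.8, -0.0], -0.1, 0]
[[0.4, -0.8, -0.0], -0.1, 0]
[[0.4, -0.8, -0.0], -0.1, 0]
[[0.4, -0.8, -0.0], -0.1, 0]
[[0.4, -0.8, -0.0], -0.1, 0]
[[0.4, -0.8, -0.0], -0.1, 0]
[[0.4, -0.8, -0.0], -0.1, 0]
[[0.4, -0.8, -0.0], -0.1, 0]
[[0.5, -0.8, -0.0], -0.1, 0]
[[0.5, -0.8, -0.0], -0.1, 0]
[[0.5, -0.8, -0.0], -0.1, 0]
[[0.5, -0.8, -0.0], -0.1, 0]
[[0.5, -0.8, -0.0], -0.1, 0]
[[0.5, -0.8, -0.0], -0.1, 0]
[[0.5, -0.8, -0.0], -0.1, 0]
[[0.5, -0.7, -0.0], -0.1, 0]
[[0.5, -0.7, -0.0], -0.1, 0]
[[0.5, -0.7, -0.0], -0.1, 0]
[[0.5, -0.7, -0.0], -0.1, 0]
[[0.5, -0.7, -0.0], -0.1, 0]
[[0.5, -0.7, -0.0], -0.1, 0]
[[0.6, -0.7, -0.0], -0.1, 0]
[[0.6, -0.7, -0.0], -0.1, 0]
[[0.6, -0.7, -0.0], -0.1, 0]
now [ 0.45798677 -0.31803976  0.16611494] 8.002842016359084 23.55 grip 0.3484405917917299 49.79247808456421 F [ 0.4  0.4 -2.1]
```

Emit:
jog_arm --moves '[[[0.2,-0.5,0],-0.1,0],[[0.4,-0.8,0],-0.1,0],[[0.4,-0.8,0],-0.1,0],[[0.4,-0.8,0],-0.1,0],[[0.4,-0.8,0],-0.1,0],[[0.4,-0.8,0],-0.1,0],[[0.4,-0.8,0],-0.1,0],[[0.4,-0.8,0],-0.1,0],[[0.5,-0.8,0],-0.1,0],[[0.5,-0.8,0],-0.1,0],[[0.5,-0.8,0],-0.1,0],[[0.5,-0.8,0],-0.1,0]]'

```text
time: 24.75
tool_pos: [0.5345, -0.0636, 0.1663]
eef_rot: [-3.141, 0.001, 0.267]
ft_force: [0.1, 0.6, -1.5]
grip_width: 0.348
gripper_force: 49.8
```

Emit:
jog_arm --moves '[[[0.5,-0.8,0],-0.1,0],[[0.5,-0.8,0],-0.1,0],[[0.5,-0.8,0],-0.1,0],[[0.5,-0.8,0],-0.1,0],[[0.5,-0.8,0],-0.1,0],[[0.5,-0.7,0],-0.1,0],[[0.5,-0.7,0],-0.1,0],[[0.5,-0.7,0],-0.1,0],[[0.5,-0.7,0],-0.1,0],[[0.5,-0.7,0],-0.1,0],[[0.3,-0.4,0],-0.1,0],[[0,0,0],0,0]]'

```text
time: 25.95
tool_pos: [0.5999, 0.1655, 0.1665]
eef_rot: [-3.141, 0.0, 0.383]
ft_force: [-0.2, -0.8, -2.2]
grip_width: 0.348
gripper_force: 49.8
```

```bash
python3 -c "
from h import *
plan([.619,.1997,.12],.38,5,0)
"
```

```text
[[0.2, -0.2, 0.4], 0.01, 0]
[[0.2, -0.2, 0.4], 0.01, 0]
[[0.2, -0.2, 0.4], 0.01, 0]
[[0.2, -0.2, 0.4], 0.01, 0]
[[0.2, -0.2, 0.4], 0.01, 0]
now [0.59986741 0.16554465 0.1665499 ] 21.955759033546336 25.95 grip 0.34834339004595144 49.76341009140015 F [-0.2 -0.8 -2.2]
```

Emit:
jog_arm --moves '[[[0.2,-0.2,0],0,0],[[0.4,-0.3,0],0,0],[[0.4,-0.3,0],0,0],[[0.2,-0.2,0],0,0],[[0,0,0],0,0],[[0,0,0.6],0,0],[[0,0,0.8],0,0],[[0,0,0.8],0,0],[[0,0,0.4],0,0],[[0,0,0],0,0]]' --grip_force 20

```text
time: 26.95
tool_pos: [0.6174, 0.1972, 0.1002]
eef_rot: [3.141, 0.003, 0.38]
ft_force: [-0.2, -0.0, -2.0]
grip_width: 0.347
gripper_force: 49.7
```

```bash
python3 -c "
from h import *
plan([.619,.1997,.0695],.38,5,0)
shot('back',[.63,.2,.08],100,110,4)
"
```

```text
[[0.0, -0.0, 0.2], -0.0, 0]
[[0.0, -0.0, 0.2], -0.0, 0]
[[0.0, -0.0, 0.2], -0.0, 0]
[[0.0, -0.0, 0.2], -0.0, 0]
[[0.0, -0.0, 0.2], -0.0, 0]
now [0.61736301 0.19715325 0.10019164] 21.767907015114304 26.95 grip 0.3474280216780971 49.73668813705444 F [-0.2 -0.  -2. ]
scene origin 283 293 x 4
top origin 188 107 x 4
```

View pics/back.png

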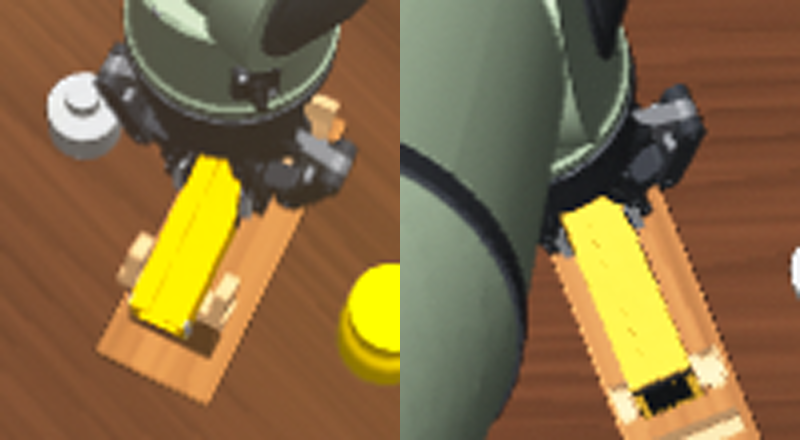

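The view shows the tube centred between the high saddle's cheeks, with its black end short of the back stop. I'll lower it so the saddle tilts it back.

Emit:
jog_arm --moves '[[[0,0,0.15],0,0],[[0,0,0.15],0,0],[[0,0,0.15],0,0],[[0,0,0.15],0,0],[[0,0,0.15],0,0],[[0,0,0.15],0,0],[[0,0,0.15],0,0],[[0,0,0.15],0,0],[[0,0,0],0,0]]' --grip_force 20

```text
time: 27.95
tool_pos: [0.6178, 0.1976, 0.0712]
eef_rot: [3.142, 0.001, 0.38]
ft_force: [-3.0, -0.7, 2.2]
grip_width: 0.346
gripper_force: 52.2
```

Emit:
jog_arm --moves '[[[-0.12,0,0.06],0,0],[[-0.12,0,0.06],0,0],[[-0.12,0,0.06],0,0],[[-0.12,0,0.07],0,0],[[0,0,0],0,0],[[0,0,0],0,0]]'

```text
time: 28.55
tool_pos: [0.6066, 0.1932, 0.0655]
eef_rot: [-3.141, 0.001, 0.38]
ft_force: [-3.1, -0.9, 1.6]
grip_width: 0.351
gripper_force: 52.2
```

```bash
python3 -c "
from h import *
plan([.6055,.1944,.0643],.38,2,0)
shot('seat',[.63,.2,.08],100,110,4)
"
```

```text
[[-0.01, -0.03, 0.02], 0.0, 0]
[[-0.01, -0.03, 0.02], 0.0, 0]
now [0.60662396 0.19317403 0.06550633] 21.79275241577985 28.55 grip 0.35057063762032625 52.24695324897766 F [-3.1 -0.9  1.6]
scene origin 283 293 x 4
top origin 188 107 x 4
```

View pics/seat.png

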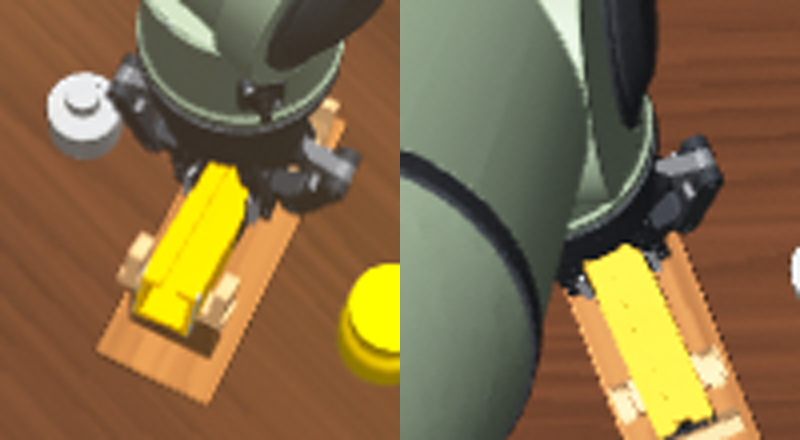

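It is seated: mouth up between the cheeks, closed end at the stop. Next I release and retreat.

Emit:
jog_arm --moves '[[[0,0,0],0,0.45],[[0,0,0],0,0.6],[[0,0,0],0,0.8],[[0,0,0],0,1],[[0,0,0],0,1],[[0,0,-0.4],0,1],[[0,0,-0.8],0,1],[[0,0,-0.8],0,1],[[0,0,-0.8],0,1],[[0,0,-0.8],0,1],[[0,0,-0.6],0,1],[[0,0,0],0,1]]'

```text
time: 29.85
tool_pos: [0.6081, 0.1936, 0.1731]
eef_rot: [-3.141, -0.003, 0.38]
ft_force: [0.8, 0.8, -0.6]
grip_width: 1.0
gripper_force: 0.0
```

Emit:
jog_arm --moves '[[[0,0,-0.8],0,1],[[-0.5,-0.9,-0.8],0,1],[[-0.5,-0.9,-0.5],0,1],[[-0.5,-0.9,0],0,1],[[-0.5,-0.9,0],0,1],[[-0.5,-0.9,0],0,1],[[-0.5,-0.9,0],0,1],[[-0.5,-0.9,0],0,1],[[-0.5,-0.9,0],0,1],[[0,0,0],0,1]]'

```text
time: 30.85
tool_pos: [0.4447, 0.3258, 0.2226]
eef_rot: [-3.141, 0.002, 0.384]
ft_force: [0.0, -0.2, -0.1]
grip_width: 0.999
gripper_force: 0.0
```

```bash
python3 -c "
from h import *
panel()
a=read_camera('scene').astype(int);b=read_camera('top').astype(int)
for n,im,o in(('scene',a,cv2.imread('pics/scene0.png')[:,:,::-1]),('top',b,cv2.imread('pics/top0.png')[:,:,::-1])):
    cv2.imwrite(f'pics/end_{n}.png',im[:,:,::-1])
    q=proj(n,[.61,.192,.07])[0].astype(int);print(n,q)
    for nm,i in(('now',im),('start',o)):
        h=cv2.cvtColor(i.astype(np.uint8),cv2.COLOR_RGB2HSV);m=cv2.inRange(h,(24,150,90),(34,255,255));
        # tube outline hull incl. nuggets
        w=np.zeros_like(m);c=(int(q[0]),int(q[1]));cv2.circle(w,c,45,255,-1);m&=w
        k,l,st,ce=cv2.connectedComponentsWithStats(m)
        d=[j for j in range(1,k) if st[j][4]>25]
        print(nm,[(st[j].tolist(),ce[j].round(1).tolist()) for j in d])
print(readout.get_state()['tool_pos'],readout.get_state()['time'])
"
```

```text
P s r [ 18. -95.] 29
P s r [3. 2.] 21
P s g [ -5. -96.] 13
P s g [22. 92.] 17
P s b [-22. -92.] 20
P s b [23.  2.] 20
P s w [-29.   1.] 23
P s w [-11.  98.] 26
P t r [ 16. -97.] 53
P t r [1. 1.] 50
P t g [ -5. -95.] 44
P t g [23. 91.] 45
P t b [21.  1.] 35
P t b [-23. -93.] 41
P t w [-10.  98.] 46
P t w [-28.   1.] 46
scene [337 341]
now [([319, 313, 42, 61, 857], [337.6, 343.4]), ([368, 359, 11, 15, 51], [372.6, 365.5])]
start [([318, 313, 43, 61, 697], [336.8, 344.3]), ([368, 359, 11, 15, 51], [372.6, 365.5])]
top [242 173]
now [([220, 135, 46, 82, 1219], [242.5, 175.3]), ([200, 180, 9, 21, 52], [205.6, 191.4])]
start [([221, 135, 45, 82, 929], [241.5, 172.6]), ([204, 186, 5, 15, 36], [206.6, 193.6])]
[0.44796978 0.32275553 0.22302924] 31.05[ WARN:0@2.747] global loadsave.cpp:1063 imwrite_ Unsupported depth image for selected encoder is fallbacked to CV_8U.
```

```bash
python3 -c "
from rig import ctrl
print(ctrl.sign_off())"
```

```text
the job is handed in; nothing more can be done
None
```

I handed the job in at about 31 s with all eight nuggets on the panel (2 in the left field, 3 in the middle, 3 in the right). The empty shaker is back in its rest, mouth up, with its outline within 1 pixel of the start in both views. The pot looked unmoved in the scene view, but I did not re-measure the weight at the end, and the sign-off gave no verdict.

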